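Fit the vial carousel on its keyed drive shaft and index it two positions

TASK

Lift the vial carousel by its bar grip, turn it until the keyways in its hub line up with the four teeth of the drive's upright shaft, and slide it fully home on the shaft. Then work the drive's ratchet lever exactly two full strokes, each time to its far stop and all the way back, so that the carousel is indexed two positions. Leave the carousel level on the drive and the other things standing where they are.

Things in the scene. Friction and masses are not known exactly. Their poses are not given: they have to be found in the camera images.
- carousel_grip (a point): Middle of the black bar grip on the loose aluminium vial carousel, 60 mm above the carousel's underside; x along the bar, z up. The bar is 56 mm long, 14 mm wide and reaches from 40 to 74 mm above the underside. The carousel (0.35 kg): disc 124 mm across, 8 mm thick, twelve dark pockets, standing on a hub 32 mm high.
- carousel_bore (a point): Centre of the hub's underside, the mouth of its bore; same axes as carousel_grip. The bore is a cross, 32 mm deep: four keyways 11 mm wide, ending 25.5 mm from the axis, running along x and y, that is, along and across the bar grip. Any of the four quarter-turn positions fits the shaft.
- shaft_top (a point): Top of the upright steel splined shaft, on its axis, 80 mm above the worktop. Four teeth (8 mm wide, tips 24 mm from the axis, rounded on top) form a cross along x and y; they rise 30 mm above a shoulder 68 mm across, on which the seated hub rests: carousel_grip is then 30 mm above this point. With teeth not lined up it stops 30 mm higher. Play 1.5 mm each side.
- shaft (a joint): Angle of the shaft and its ratchet wheel in the drive, rad, growing anticlockwise seen from above. Starts within 0.06 of 0. The lever's pawl carries it: one full stroke leaves it at about 0.5 (a twelfth of a turn), two at 1.0, three at 1.5. Otherwise it turns only stiffly (0.15 N m).
- lever_grip (a point): Black round upright handle, 20 mm thick, from 46 to 96 mm above the worktop, at the end of the drive's flat steel lever (arm 28 to 36 mm above the worktop); this point is on its axis, 72 mm up. It moves on a level circle of 135 mm radius about the shaft's axis, on the left of the drive as the robot sees it.
- lever (a joint): Angle of the ratchet lever, rad: 0 at rest, 0.64 at the far stop, growing anticlockwise from above (the handle comes toward the robot). A spring brings it back when let go; pushing takes about 3 N at the handle. Going out, the pawl takes the shaft along; coming back it clicks over and the shaft stays.
- drive: The grey index drive, fixed to the worktop: base plate 150 x 140 x 12 mm with a round turret 26 mm high, carrying lever and shaft. Origin at the worktop under the shaft's axis.
- tape: Bystander: roll of tape, 60 mm across, 19 mm high, origin under its centre.
- jar: Bystander: white wide-mouth jar, 60 mm across, 86 mm high, origin under its centre.
- cup: Bystander: clear beaker, 54 mm across, 68 mm high, origin under its centre.
- conical: Bystander: conical flask, 51 mm across, 79 mm high, origin under its centre.

How it is judged (in metres and radians):
On the way, in this order (a step that is already met when the one before it is completed fails the run):
1. the carousel is fully home on the shaft, before the lever is worked (z of carousel_grip in the frame of shaft_top below 0.034 m and horizontal distance between carousel_grip and shaft_top below 0.004 m and angle between carousel_grip's own z axis and vertical below 0.06 rad and value of joint shaft below 0.3 rad and value of joint lever below 0.2 rad), for 0.2 s.
2. first stroke: the lever is at its far stop (value of joint lever above 0.57 rad).
3. the lever is back, the shaft one position on (value of joint lever below 0.12 rad and value of joint shaft between 0.37 and 0.68 rad).
4. second stroke: the lever is at its far stop (value of joint lever above 0.57 rad).
At the end, for the whole second after the job is handed in: The carousel is fully home on the shaft (grip point less than 34 mm above the shaft top, within 4 mm of its axis, tilted less than 0.06 rad), the shaft stands two positions on (0.89 to 1.20 rad), the lever is back at rest (below 0.1 rad) and everything is still (z of carousel_grip in the frame of shaft_top below 0.034 m and horizontal distance between carousel_grip and shaft_top below 0.004 m and angle between carousel_grip's own z axis and vertical below 0.06 rad and value of joint shaft between 0.89 and 1.2 rad and value of joint lever below 0.1 rad and linear speed of carousel below 0.02 m/s); the robot touches nothing.
It fails at once if a bystander is pushed more than 30 mm or knocked over (distance of any of tape, jar, cup, conical from where it was at the start of the episode above 0.03 m or angle between any of jar, cup, conical's own z axis and vertical above 0.5 rad).
It also fails if it takes over 58 s, if anything falls off the work surface, if the arm or the gripper's body presses on something with over 40 N, if the wrist force passes 120 N, or if a joint passes its speed limit or range.

ROBOT

A 6-joint arm with a two-finger parallel gripper is mounted at the origin on a cart in front of the work surface, level with it; the furniture and walls round the work are solid. World frame = base frame: x ahead of the robot, y to its left, z up, the work surface at z = 0. Lengths are in mm, angles in rad, forces in N, time in s.
With the tool pointing down it reaches from about 300 to 875 mm from the base axis. Payload 4.2 kg.
Tool frame: the origin (TCP) lies at the very end of the fingers, on their centre line; the grasp point (between the pads) lies 19 mm behind it (grip_point_offset is the distance from the TCP to the grasp point, in mm); z points along the fingers, y is the line along which they close (so a half turn about z gives the same grasp; the last joint's range is limited). The gripper opens to 85 mm and grips with 20 to 120 N. Pads are 22 mm wide; open, the fingers measure 114 mm over their backs; the gripper's body (76 mm by 85 mm) begins 54 mm behind the grasp point. The pads swing forward as they close: fully open they stand 13 mm farther back than shut.
Start: joints at [1.286, 0.32, 1.565, -0, 1.257, -0.02], TCP at [150.488, 554.973, 231.338] pointing down, gripper open.
Joint ranges: [-3.11, 3.11], [-0.84, 2.01], [0.21, 2.61], [-1.34, 4.49], [0.05, 2.63], [-2.56, 2.56]. Speed limits (rad/s): [2.57, 2.57, 3.14, 3.14, 3.14, 3.14].

INTERFACE

Orientations are given as a unit quaternion [w, x, y, z].
In Python, from rig import * gives the robot as it stands.
- The arm moves only by the tool send_rows, never from a script. Its argument "plan" is a list of rows, each an object of numbers: "rx", "ry", "rz": the turn, a rotation vector about the tool's x, y, z each as a share of 90 degrees, from -1 to 1; "tx", "ty", "tz": the shift along the tool's x, y, z each as a share of 0.2 m, from -1 to 1; "claw": the closure, from 0 (fully open) to 1 (shut). A call has exactly 10 rows; each row is the pose to reach, as a shift and turn from the pose commanded when the call began, along the tool's axes at that moment; what a row does not reach only later rows make up. A row lasts 1/8 s, in which the tool goes at most 62.5 mm and 10.7 degrees, less where a joint would pass 70% of its speed; a pose out of reach is approached as far as the arm can. A call with a number of a shift or a turn outside -1 to 1 is refused whole. A call with a gripper value outside its range is refused whole. The fingers move at their own pace and stop on an object; the grip force is fixed at half the most. Time passes only in rows, so rows that repeat a pose let the fingers close, or fill a call up. It gives the time, the measured TCP pose, the force, the opening and the grip force at its end, in the units of the state.
- get_obs(): the state, without advancing time (a new reading comes with each control period).
- snapshot(name): name is "scene" or "top" or "wrist"; returns the picture (480x640x3 uint8, blue, green, red); there is no depth.
- camera_params(name): a dict with "intrinsics" (3x3 intrinsics, pixels), "camera_from_world" (4x4, takes a point from world to camera coordinates). Camera axes: x right, y up, looking along -z (the intrinsics and any distortion apply to the point x, -y, -z); pixel columns grow to the right and rows downward; lengths in mm; the calibration is good to about 2 mm. A picture is of the moment at which its call begins: read the wrist's pose just before it. camera_params takes no time and is no camera call; for the wrist camera it gives the pose at the moment of the call.
- finish_job(): hands the job in; it is judged then, once.
The state is a dict: "time": time; "q": joint angles; "dq": joint speeds; "effort": joint torques, N m; "tool_pos": TCP position; "eef_rot": TCP orientation; "wrist_force": force on the tool from outside, world axes, zero at the start; "wrist_torque": the same for the moment, N m; "finger_gap": finger opening in mm; "finger_force": force on a finger pad.
Only numpy, scipy, OpenCV 4.12 (cv2) and the standard library are available. Lean on these libraries where they do the work, as an engineer would, in place of code of your own. Each camera call takes 0.05 s, during which the arm holds its last target. There are 200 camera calls.

## Working session

There is one attempt and no reset: what is moved stays moved. The work goes in short steps, Python scripts to look and compute and a tool call to move; the robot and the scene stay as the last step left them, time stands still between calls to the robot, and variables do not carry over. Pictures are saved under pics/ and viewed, at most 10 in all, crops included, and the job is handed in when it is done.

Besides the shell and the picture viewer there is one more tool, called after "Call:" as name([rows], argument=value, ...), one row to a line, values as JSON. send_rows: Moves the arm, as the interface text tells. Shift numbers are shares of 0.2 m and turn numbers shares of 90 degrees, none past 1 either way. Its arguments: {"type":"object","properties":{"plan":{"type":"array"}},"required":["plan"]}

```bash
mkdir -p pics; ls
python3 - <<'E'
from rig import *
import cv2,numpy as np
o=get_obs();print(o)
for n in("top","scene"):
    im=snapshot(n);cv2.imwrite(f"pics/{n}0.png",im)
    p=camera_params(n);print(n,p)
E
```

```text
pics
{'time': 0.0, 'q': array([ 1.28599963e+00,  3.20310243e-01,  1.56568177e+00, -1.09970732e-05,
        1.25738309e+00, -2.00197296e-02]), 'dq': array([-0.00013562, -0.00011393,  0.00011906,  0.0013378 , -0.0013282 ,
        0.000122  ]), 'effort': array([-1.02703252e-03, -4.15512514e+01, -2.34167129e+01, -2.63473817e-05,
        8.10365978e-03, -6.31256924e-06]), 'tool_pos': array([150.35461024, 554.5042624 , 230.47064961]), 'eef_rot': array([-1.30136513e-04,  1.32000361e-01,  9.91249268e-01, -8.81690059e-04]), 'wrist_force': array([-0.31719234, -0.50860292, -0.0723872 ]), 'wrist_torque': array([-0.02854195, -0.00582552,  0.05091002]), 'finger_force': 0.0, 'finger_gap': 85.30927177579454}
top {'intrinsics': array([[545.61109174,   0.        , 308.7434782 ],
       [  0.        , 545.61109174, 235.65457646],
       [  0.        ,   0.        ,   1.        ]]), 'camera_from_world': array([[-2.47537919e-02, -9.99566383e-01,  1.59466690e-02,
         5.61759793e+01],
       [ 9.81049748e-01, -2.12227316e-02,  1.92590205e-01,
        -5.35115830e+02],
       [-1.92168262e-01,  2.04118135e-02,  9.81149691e-01,
        -1.35988424e+03],
       [ 0.00000000e+00,  0.00000000e+00,  0.00000000e+00,
         1.00000000e+00]])}
scene {'intrinsics': array([[520.9952471 ,   0.        , 310.26250602],
       [  0.        , 520.9952471 , 234.91805965],
       [  0.        ,   0.        ,   1.        ]]), 'camera_from_world': array([[ 4.70524027e-01, -8.82384677e-01, -2.10297086e-03,
        -2.06962211e+02],
       [ 6.53491275e-01,  3.46865167e-01,  6.72780581e-01,
        -4.12881295e+02],
       [-5.92921828e-01, -3.17933701e-01,  7.39839082e-01,
        -7.07772739e+02],
       [ 0.00000000e+00,  0.00000000e+00,  0.00000000e+00,
         1.00000000e+00]])}
```

View pics/top0.png

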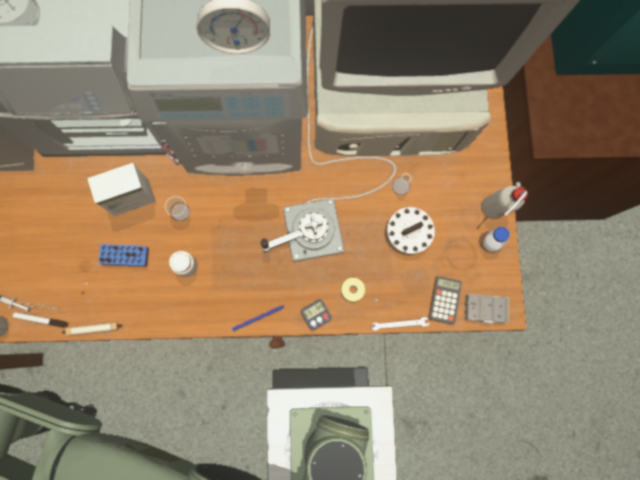

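View pics/scene0.png

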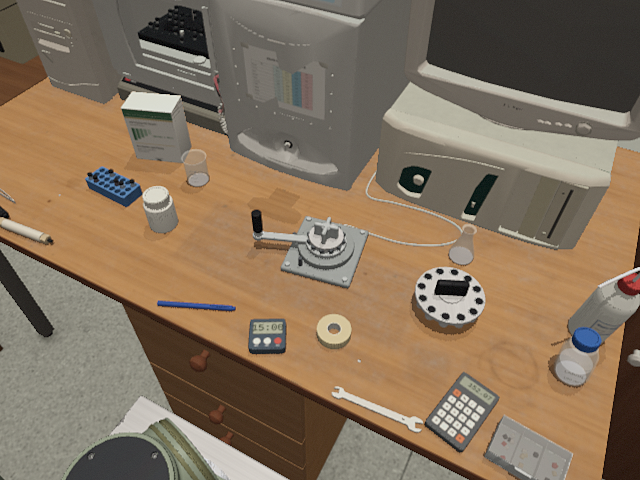

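The top view shows the bar grip at about (411,229), the shaft at (314,227), the lever handle at (265,243) and the conical flask at (401,185). The scene view shows the grip at (452,288), the shaft at (326,236) and the handle at (257,222).

```bash
cat > h.py <<'E'
from rig import *
import cv2,numpy as np
from scipy.spatial.transform import Rotation as R
def proj(P,p):
    P=np.atleast_2d(P);T=p["camera_from_world"];c=P@T[:3,:3].T+T[:3,3]
    c=c*[1,-1,-1];u=c@p["intrinsics"].T;return u[:,:2]/u[:,2:]
def cast(uv,p,z):
    T=p["camera_from_world"];Rm=T[:3,:3];o=-Rm.T@T[:3,3]
    uv=np.atleast_2d(uv);d=np.c_[uv,np.ones(len(uv))]@np.linalg.inv(p["intrinsics"]).T
    d=(d*[1,-1,-1])@Rm;s=(z-o[2])/d[:,2];return o+d*s[:,None]
def rows(): # tool rotation, TCP
    o=get_obs();w,x,y,z=o["eef_rot"];return R.from_quat([x,y,z,w]),o["tool_pos"]
def go(P,yaw=None):
    """shares of shift / rz to reach world P, tool down, with tool y along yaw (mod pi)"""
    r,t=rows();s=r.inv().apply(np.array(P)-t)/200
    y=r.as_matrix()[:,1];cur=np.arctan2(y[1],y[0])
    print("shift",s.round(4),"cur yaw",cur.round(4),"tilt",np.degrees(np.arccos(-r.as_matrix()[2,2])).round(2))
    if yaw is not None:
        d=(cur-yaw+np.pi/2)%np.pi-np.pi/2  # tool z down: rz positive turns clockwise
        print("rz share",d/(np.pi/2))
E
python3 - <<'E'
from h import *
pt,ps=camera_params("top"),camera_params("scene")
it,is_=cv2.imread("pics/top0.png"),cv2.imread("pics/scene0.png")
def dark(im,c,r,th):
    m=np.zeros(im.shape[:2],np.uint8);cv2.circle(m,c,r,255,-1)
    m&=((im.max(2)<th)*255).astype(np.uint8)
    n,l,st,ce=cv2.connectedComponentsWithStats(m);k=1+np.argmax(st[1:,4])
    pts=np.argwhere(l==k)[:,::-1].astype(float);return ce[k],st[k],pts
c,st,pts=dark(it,(411,229),17,70);print("bar top",c,st)
g=cast(c,pt,72)[0];w=cast(pts,pt,74)[:,:2];e,v=np.linalg.eigh(np.cov((w-w.mean(0)).T));print(g,"yaw",np.arctan2(v[1,1],v[0,1]),np.sqrt(e*12))
c,st,pts=dark(is_,(452,288),25,60);print("bar scene",c,st,cast(c,ps,62))
print("handle top",dark(it,(265,243),10,70)[:2]);c=dark(it,(265,243),10,70)[0];H=cast(c,pt,90)[0];print(H)
c,st,_=dark(is_,(257,222),18,60);print("handle scene",c,st,cast(c,ps,72))
print("shaft top",cast((314,227),pt,80),"scene",cast((326,232),ps,80))
# plate corners
print(cast([(286,208),(335,201),(343,250),(293,259)],pt,12).round(0))
for n,a,z in(("tape",(353,289),19),("jar",(181,262),86),("cup",(178,205),50),("conical",(401,185),40)):print(n,cast(a,pt,z).round())
r,t=rows();print(t);p=camera_params("wrist");T=p["camera_from_world"]
print("wrist cam",-T[:3,:3].T@T[:3,3], r.inv().apply(-T[:3,:3].T@T[:3,3]-t), r.inv().apply(T[:3,:3]).round(3),p["intrinsics"])
E
```

```text
Traceback (most recent call last):
ValueError: attempt to get argmax of an empty sequence
```

Run:
```python
from h import *
pt,ps=camera_params("top"),camera_params("scene")
it,is_=cv2.imread("pics/top0.png"),cv2.imread("pics/scene0.png")
def dark(im,c,r):
    m=np.zeros(im.shape[:2],np.uint8);cv2.circle(m,c,r,255,-1)
    v=im.max(2);th=v[m>0].min()+50
    m&=((v<th)*255).astype(np.uint8)
    n,l,st,ce=cv2.connectedComponentsWithStats(m);k=1+np.argmax(st[1:,4])
    pts=np.argwhere(l==k)[:,::-1].astype(float);return ce[k],st[k],pts
c,st,pts=dark(it,(411,229),14);print("bar top",c,st)
g=cast(c,pt,72)[0];w=cast(pts,pt,74)[:,:2];e,v=np.linalg.eigh(np.cov((w-w.mean(0)).T));print(g,"yaw",np.arctan2(v[1,1],v[0,1]),np.sqrt(e*12))
c,st,pts=dark(is_,(452,288),22);print("bar scene",c,st,cast(c,ps,62))
c,st,_=dark(it,(265,243),8);print("handle top",c,st,cast(c,pt,90))
c,st,_=dark(is_,(257,222),14);print("handle scene",c,st,cast(c,ps,72))
print("shaft top",cast((314,227),pt,80),"scene",cast((326,232),ps,80))
print(cast([(286,208),(335,201),(343,250),(293,259)],pt,12).round(0))
for n,a,z in(("tape",(353,289),19),("jar",(181,262),86),("cup",(178,205),50),("conical",(401,185),40)):print(n,cast(a,pt,z).round())
r,t=rows();p=camera_params("wrist");T=p["camera_from_world"]
print("wrist cam",r.inv().apply(-T[:3,:3].T@T[:3,3]-t),(r.as_matrix().T@T[:3,:3].T).round(3),p["intrinsics"])
a=-.02*0
go(g+[0,0,150],np.arctan2(v[1,1],v[0,1])+np.pi/2)
```

```text
bar top [411.85416667 228.39583333] [402 223  20  12  96]
[ 545.51206577 -220.58034752   72.        ] yaw 2.0058013732922992 [11.49338623 55.70520524]
bar scene [452.39354839 287.19784946] [435 276  36  20 465] [[ 547.29636755 -225.64299404   62.        ]]
handle top [264.17857143 243.41071429] [261 239   7  10  56] [[511.37013406 156.6474032   90.        ]]
handle scene [256.55729167 221.09375   ] [252 210  10  23 192] [[514.91259846 157.84149688  72.        ]]
shaft top [[552.83140949  30.4175275   80.        ]] scene [[545.76292853  22.75574608  80.        ]]
[[621. 102.  12.]
 [638. -30.  12.]
 [503. -47.  12.]
 [482.  86.  12.]]
tape [[399. -69.  19.]]
jar [[470. 364.  86.]]
cup [[625. 383.  50.]]
conical [[ 671. -206.   40.]]
wrist cam [  78.13160122   -0.39926213 -140.72682139] [[-0.001  0.953  0.302]
 [ 1.     0.001 -0.   ]
 [-0.001  0.302 -0.953]] [[332.77421984   0.         321.49102223]
 [  0.         332.77421984 233.54637769]
 [  0.           0.           1.        ]]
shift [-2.9212 -3.2234  0.0479] cur yaw 1.306 tilt 0.09
rz share 0.5544967702124607
```

Call:
send_rows([
  {"tx":-0.05,"ty":-0.04},
  {"tx":-0.15,"ty":-0.1},
  {"tx":-0.27,"ty":-0.2},
  {"tx":-0.4,"ty":-0.3},
  {"tx":-0.53,"ty":-0.4},
  {"tx":-0.66,"ty":-0.5},
  {"tx":-0.8,"ty":-0.6},
  {"tx":-0.9,"ty":-0.67},
  {"tx":-1,"ty":-0.75},
  {"tx":-1,"ty":-0.77},
])

```text
validation failed for argument at $.pl...
```

Call:
send_rows([
  {"tx":-0.12,"ty":-0.1},
  {"tx":-0.25,"ty":-0.2},
  {"tx":-0.38,"ty":-0.3},
  {"tx":-0.51,"ty":-0.4},
  {"tx":-0.64,"ty":-0.5},
  {"tx":-0.76,"ty":-0.6},
  {"tx":-0.86,"ty":-0.68},
  {"tx":-0.94,"ty":-0.74},
  {"tx":-1,"ty":-0.77},
  {"tx":-1,"ty":-0.77},
])

```text
validation failed for argument at $.pl...
```

Call:
send_rows([
  {"tx":-0.1,"ty":-0.08,"rz":0.05},
  {"tx":-0.2,"ty":-0.16,"rz":0.15,"tz":0.05},
  {"tx":-0.3,"ty":-0.24,"rz":0.25,"tz":0.1},
  {"tx":-0.4,"ty":-0.32,"rz":0.35,"tz":0.15},
  {"tx":-0.5,"ty":-0.4,"rz":0.46,"tz":0.2},
  {"tx":-0.58,"ty":-0.45,"rz":0.57,"tz":0.2},
  {"tx":-0.62,"ty":-0.48,"rz":0.67,"tz":0.2},
  {"tx":-0.62,"ty":-0.48,"rz":0.755,"tz":0.2},
  {"tx":-0.62,"ty":-0.48,"rz":0.755,"tz":0.2},
  {"tx":-0.62,"ty":-0.48,"rz":0.755,"tz":0.2},
])

```text
validation failed for argument at $.pl...
```

Run:
```python
from h import *
p=camera_params("wrist");im=snapshot("wrist");cv2.imwrite("pics/w1.png",im)
import pickle;pickle.dump(p,open("w1.pkl","wb"))
print(get_obs()["time"],rows()[1],get_obs()["wrist_force"]);print(proj([[550,28,80],[545,-220,74]],p))
go([546,-222,185],.435)
```

```text
0.15 [150.39532163 554.62914557 230.66200036] [-0.2671913  -0.02500848 -0.37231019]
[[  30.17888813  585.17333348]
 [-120.68883734  605.83086646]]
shift [-2.9253 -3.2298  0.2326] cur yaw 1.306 tilt 0.08
rz share 0.5545016776159966
```

View pics/w1.png

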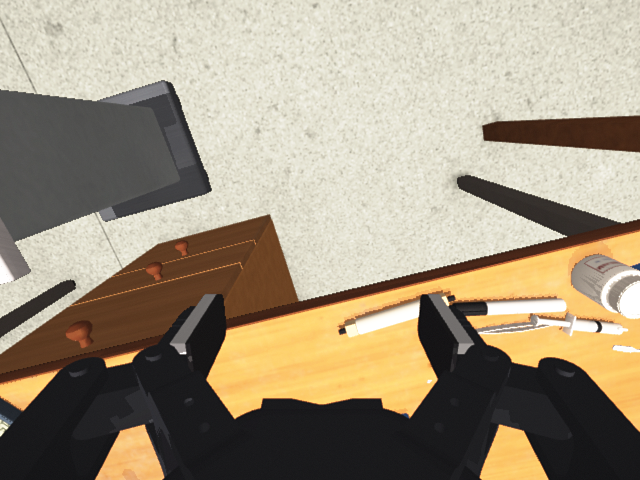

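The moves were refused, probably because every key is required, so this picture only shows the starting view: the fingers at about (200,330) and (440,330), over the table's edge. I'll resend with every key given.

Call:
send_rows([
  {"tx":-0.05,"ty":-0.04,"tz":0,"rx":0,"ry":0,"rz":0,"claw":0},
  {"tx":-0.15,"ty":-0.1,"tz":0,"rx":0,"ry":0,"rz":0,"claw":0},
  {"tx":-0.27,"ty":-0.2,"tz":0,"rx":0,"ry":0,"rz":0,"claw":0},
  {"tx":-0.4,"ty":-0.3,"tz":0,"rx":0,"ry":0,"rz":0,"claw":0},
  {"tx":-0.53,"ty":-0.4,"tz":0,"rx":0,"ry":0,"rz":0,"claw":0},
  {"tx":-0.66,"ty":-0.5,"tz":0,"rx":0,"ry":0,"rz":0,"claw":0},
  {"tx":-0.8,"ty":-0.6,"tz":0,"rx":0,"ry":0,"rz":0,"claw":0},
  {"tx":-0.9,"ty":-0.67,"tz":0,"rx":0,"ry":0,"rz":0,"claw":0},
  {"tx":-1,"ty":-0.75,"tz":0,"rx":0,"ry":0,"rz":0,"claw":0},
  {"tx":-1,"ty":-0.77,"tz":0,"rx":0,"ry":0,"rz":0,"claw":0},
])

```text
time: 1.4
tool_pos: [304.1, 351.8, 231.5]
eef_rot: [0.0, 0.134, 0.991, -0.0]
wrist_force: [-0.2, -0.3, 0.4]
finger_gap: 85.1
finger_force: 0.0
```

Call:
send_rows([
  {"tx":-0.12,"ty":-0.1,"tz":0,"rx":0,"ry":0,"rz":0,"claw":0},
  {"tx":-0.25,"ty":-0.2,"tz":0,"rx":0,"ry":0,"rz":0,"claw":0},
  {"tx":-0.38,"ty":-0.3,"tz":0,"rx":0,"ry":0,"rz":0,"claw":0},
  {"tx":-0.51,"ty":-0.4,"tz":0,"rx":0,"ry":0,"rz":0,"claw":0},
  {"tx":-0.64,"ty":-0.5,"tz":0,"rx":0,"ry":0,"rz":0,"claw":0},
  {"tx":-0.76,"ty":-0.6,"tz":0,"rx":0,"ry":0,"rz":0,"claw":0},
  {"tx":-0.86,"ty":-0.68,"tz":0,"rx":0,"ry":0,"rz":0,"claw":0},
  {"tx":-0.94,"ty":-0.74,"tz":0,"rx":0,"ry":0,"rz":0,"claw":0},
  {"tx":-1,"ty":-0.77,"tz":0,"rx":0,"ry":0,"rz":0,"claw":0},
  {"tx":-1,"ty":-0.77,"tz":0,"rx":0,"ry":0,"rz":0,"claw":0},
])

```text
time: 2.65
tool_pos: [456.2, 152.8, 231.3]
eef_rot: [-0.0, 0.133, 0.991, 0.0]
wrist_force: [0.2, 0.9, -0.2]
finger_gap: 85.6
finger_force: 0.0
```

Call:
send_rows([
  {"tx":-0.1,"ty":-0.08,"tz":0,"rx":0,"ry":0,"rz":0.05,"claw":0},
  {"tx":-0.2,"ty":-0.16,"tz":0.05,"rx":0,"ry":0,"rz":0.15,"claw":0},
  {"tx":-0.3,"ty":-0.24,"tz":0.1,"rx":0,"ry":0,"rz":0.25,"claw":0},
  {"tx":-0.4,"ty":-0.32,"tz":0.15,"rx":0,"ry":0,"rz":0.35,"claw":0},
  {"tx":-0.5,"ty":-0.4,"tz":0.2,"rx":0,"ry":0,"rz":0.46,"claw":0},
  {"tx":-0.58,"ty":-0.45,"tz":0.2,"rx":0,"ry":0,"rz":0.57,"claw":0},
  {"tx":-0.62,"ty":-0.48,"tz":0.2,"rx":0,"ry":0,"rz":0.67,"claw":0},
  {"tx":-0.62,"ty":-0.48,"tz":0.2,"rx":0,"ry":0,"rz":0.755,"claw":0},
  {"tx":-0.62,"ty":-0.48,"tz":0.2,"rx":0,"ry":0,"rz":0.755,"claw":0},
  {"tx":-0.62,"ty":-0.48,"tz":0.2,"rx":0,"ry":0,"rz":0.755,"claw":0},
])

```text
time: 3.9
tool_pos: [550.2, 28.5, 191.3]
eef_rot: [-0.0, 0.662, 0.749, 0.0]
wrist_force: [0.0, 0.4, -0.2]
finger_gap: 85.2
finger_force: 0.0
```

Run:
```python
from h import *
p=camera_params("wrist");im=snapshot("wrist");cv2.imwrite("pics/w2.png",im)
import pickle;pickle.dump(p,open("w2.pkl","wb"))
print(get_obs()["time"],rows()[1],get_obs()["wrist_force"]);print(proj([[550,28,80],[545,-220,74]],p))
go([546,-222,185],.435)
```

```text
3.95 [550.25448319  28.40861442 191.38063214] [ 0.3254347  -0.31524727  0.15743032]
[[322.43424212 231.17235553]
 [288.22494308 456.85609868]]
shift [-1.2401 -0.1737  0.0317] cur yaw 0.1222 tilt 0.01
rz share -0.19913071944283176
```

View pics/w2.png

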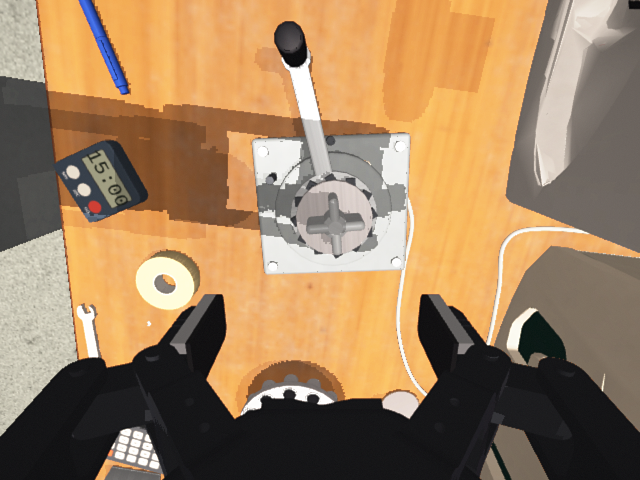

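The wrist view shows the cross-shaped shaft top at about (334,223), the lever handle top at (290,38), the tape at (167,282) and the carousel under the gripper at the bottom.

Run:
```python
from h import *
import pickle
p=pickle.load(open("w2.pkl","rb"));im=cv2.imread("pics/w2.png")
# rectify onto plane z=80 : 0.25mm/px around (545,20)
c=cast((334,223),p,80)[0];print(c)
N=241;g=(np.arange(N)-120)*.3
X,Y=np.meshgrid(c[0]+g,c[1]+g)
uv=proj(np.c_[X.ravel(),Y.ravel(),np.full(X.size,80.)],p).reshape(N,N,2).astype(np.float32)
w=cv2.remap(im,uv[...,0],uv[...,1],cv2.INTER_CUBIC)
hsv=cv2.cvtColor(w,cv2.COLOR_BGR2HSV)
rb=w[...,2].astype(int)-w[...,0]
big=cv2.resize(w[::-1],(480,480),interpolation=cv2.INTER_CUBIC)
m=cv2.resize(np.clip(rb*5,0,255).astype(np.uint8)[::-1],(320,480))
cv2.imwrite("pics/rect.png",np.hstack([big,cv2.cvtColor(m,cv2.COLOR_GRAY2BGR)]))
```

```text
[558.20629084  35.7793338   80.        ]
```

View pics/rect.png

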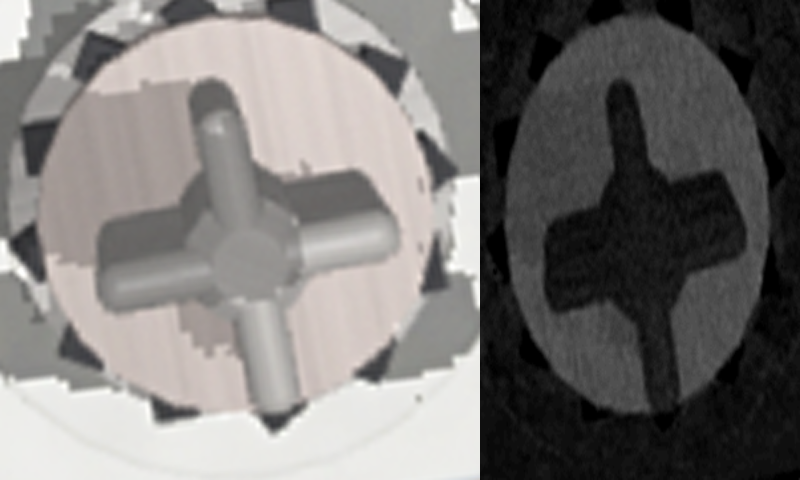

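The rectified view (0.15 mm/px, world x right, y up) shows the cross centred at about (250,262), with arm tips at (395,235), (105,290), (275,405) and (213,100). That gives a yaw of about 0.19. Next I'll do line fits and move to the carousel.

Run:
```python
from h import *
import pickle
p=pickle.load(open("w2.pkl","rb"));im=cv2.imread("pics/w2.png")
c=cast((334,223),p,80)[0]
def rect(z,o,s=.15,n=640):
    g=(np.arange(n)-n/2)*s;X,Y=np.meshgrid(o[0]+g,o[1]-g)
    uv=proj(np.c_[X.ravel(),Y.ravel(),np.full(X.size,float(z))],p).reshape(n,n,2).astype(np.float32)
    return cv2.remap(im,uv[...,0],uv[...,1],cv2.INTER_CUBIC),X,Y
w,X,Y=rect(80,c);rb=cv2.GaussianBlur(w[...,2].astype(np.float32)-w[...,0],(0,0),2)
m=rb<10
pts=[]
for r in list(range(200,245,4))+list(range(410,475,4)):   # +80 offset rel. to viewed crop
    xs=np.where(m[r,240:380])[0]+240
    xs=xs[(xs>260)&(xs<390)]
    if len(xs): print(r,xs.min(),xs.max(),end="; ");pts.append(((xs.min()+xs.max())/2,r))
pts=np.array(pts);k=np.polyfit(pts[:,1],pts[:,0],1);print("\nslope yaw",k)
# shoulder disc at z=50
w,X,Y=rect(50,c);rb=cv2.GaussianBlur(w[...,2].astype(np.float32)-w[...,0],(0,0),2)
m=((rb>10)*255).astype(np.uint8)
n,l,st,ce=cv2.connectedComponentsWithStats(m);k=l[tuple([320,320])]
cs,_=cv2.findContours(m,cv2.RETR_EXTERNAL,cv2.CHAIN_APPROX_NONE)
best=max([q for q in cs if cv2.contourArea(q)<250000],key=cv2.contourArea)
e=cv2.fitEllipse(cv2.convexHull(best));print(e, c[0]+(e[0][0]-320)*.15,c[1]-(e[0][1]-320)*.15,np.array(e[1])*.15)
# points at z=80
for q in((250,262),(244,260)):print(c[0]+(q[0]-240)*.15,c[1]-(q[1]-240)*.15)
```

```text
200 271 323; 204 272 324; 208 273 326; 212 274 327; 216 274 328; 220 274 329; 224 276 329; 228 278 330; 232 279 331; 236 279 332; 240 280 333; 244 281 337; 410 315 368; 414 316 369; 418 316 370; 422 316 371; 426 317 372; 430 318 372; 434 320 373; 438 322 374; 442 323 375; 446 324 376; 450 325 376; 454 326 377; 458 327 378; 462 327 379; 466 327 379; 470 328 379; 474 329 379; 
slope yaw [2.08614367e-01 2.56145620e+02]
((330.1778564453125, 346.47503662109375), (445.97979736328125, 449.1231384277344), 174.44700622558594) 559.73296930762 31.808078301915433 [66.8969696  67.36847076]
559.7062908408232 32.4793337950795
558.8062908408232 32.779333795079495
```

Call:
send_rows([
  {"tx":-0.06,"ty":-0.01,"tz":0.01,"rx":0,"ry":0,"rz":-0.02,"claw":0},
  {"tx":-0.18,"ty":-0.02,"tz":0.02,"rx":0,"ry":0,"rz":-0.06,"claw":0},
  {"tx":-0.32,"ty":-0.04,"tz":0.03,"rx":0,"ry":0,"rz":-0.1,"claw":0},
  {"tx":-0.46,"ty":-0.06,"tz":0.03,"rx":0,"ry":0,"rz":-0.14,"claw":0},
  {"tx":-0.6,"ty":-0.08,"tz":0.03,"rx":0,"ry":0,"rz":-0.18,"claw":0},
  {"tx":-0.73,"ty":-0.1,"tz":0.03,"rx":0,"ry":0,"rz":-0.2,"claw":0},
  {"tx":-0.84,"ty":-0.13,"tz":0.03,"rx":0,"ry":0,"rz":-0.2,"claw":0},
  {"tx":-0.93,"ty":-0.15,"tz":0.03,"rx":0,"ry":0,"rz":-0.2,"claw":0},
  {"tx":-1,"ty":-0.17,"tz":0.03,"rx":0,"ry":0,"rz":-0.2,"claw":0},
  {"tx":-1,"ty":-0.17,"tz":0.03,"rx":0,"ry":0,"rz":-0.2,"claw":0},
])

```text
time: 5.2
tool_pos: [540.6, -175.3, 185.3]
eef_rot: [-0.0, 0.539, 0.843, 0.0]
wrist_force: [0.5, -0.2, 0.0]
finger_gap: 85.3
finger_force: 0.0
```

Run:
```python
from h import *
p=camera_params("wrist");im=snapshot("wrist");cv2.imwrite("pics/w3.png",im)
import pickle;pickle.dump(p,open("w3.pkl","wb"))
print(get_obs()["time"],rows()[1]);c=np.array([546,-222,74.])
n=640;s=.25;g=(np.arange(n)-n/2)*s;X,Y=np.meshgrid(c[0]+g,c[1]-g)
uv=proj(np.c_[X.ravel(),Y.ravel(),np.full(X.size,74.)],p).reshape(n,n,2).astype(np.float32)
w=cv2.remap(im,uv[...,0],uv[...,1],cv2.INTER_CUBIC)
cv2.imwrite("pics/rect3.png",w[20:620])
m=(w.max(2)<75).astype(np.uint8)
N,l,st,ce=cv2.connectedComponentsWithStats(m)
for k in range(1,N):
    if st[k,4]>800:
        q=np.argwhere(l==k)[:,::-1].astype(np.float32);print(st[k],cv2.minAreaRect(q))
```

```text
5.25 [ 540.64143718 -174.66944354  185.24385834]
[ 251   71   48   48 1722] ((274.45001220703125, 94.34999084472656), (46.48548126220703, 45.53679656982422), 71.56504821777344)
[ 343   81   47   47 1708] ((366.0, 104.0), (46.0, 46.0), 90.0)
[ 166  109   48   47 1732] ((189.5, 132.0), (46.0, 47.0), 90.0)
[ 419  135   45   47 1543] ((441.35614013671875, 158.61643981933594), (43.77338790893555, 44.007469177246094), 69.44395446777344)
[  248   181   133   243 12838] ((312.2047424316406, 301.7001953125), (252.02804565429688, 53.96650314331055), 66.16126251220703)
[ 113  185   45   45 1536] ((135.0, 207.0), (44.0, 44.0), 90.0)
[ 456  221   45   45 1535] ((479.25006103515625, 242.75003051757812), (43.84062194824219, 43.133514404296875), 45.0)
[ 104  277   44   45 1533] ((125.5, 299.0), (44.0, 43.0), 90.0)
[ 448  312   44   45 1565] ((469.5, 334.0), (44.0, 43.0), 90.0)
[ 141  361   45   46 1562] ((163.13792419433594, 383.8448181152344), (43.638404846191406, 43.824100494384766), 68.19859313964844)
[ 393  388   45   45 1558] ((415.0, 410.0), (44.0, 44.0), 90.0)
[ 216  416   45   45 1548] ((238.4827880859375, 438.29315185546875), (43.72505187988281, 44.250274658203125), 66.80140686035156)
[ 309  426   45   45 1560] ((331.1402587890625, 448.2621765136719), (44.06218719482422, 43.730892181396484), 83.6598129272461)
[   40   479   109   161 11075] ((94.0, 559.0), (160.0, 108.0), 90.0)
```

View pics/rect3.png

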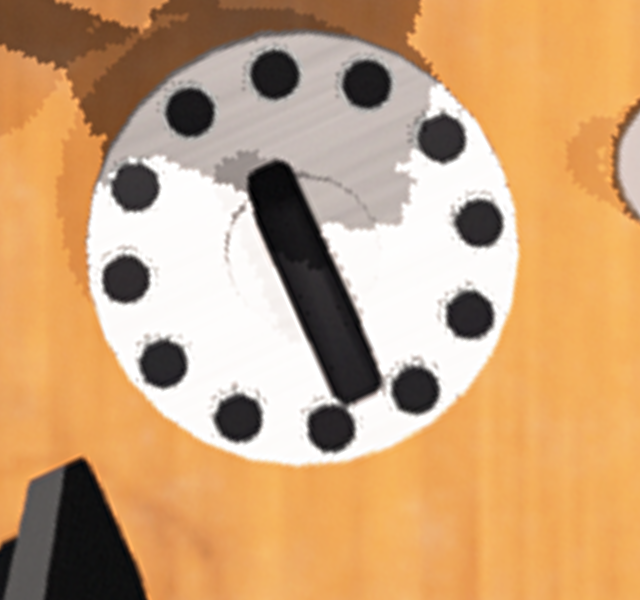

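The rectified view shows the black bar centred at about (312,302) in the full frame, with its axis at 66° and twelve pockets round it. Pocket fit next.

Run:
```python
from h import *
import pickle
p=pickle.load(open("w3.pkl","rb"));im=cv2.imread("pics/w3.png")
c=np.array([546,-222.])
P=np.array([(274.45,94.35),(366,104),(189.5,132),(441.4,158.6),(135,207),(479.25,242.75),(125.5,299),(469.5,334),(163.1,383.8),(415,410),(238.5,438.3),(331.1,448.3)])
W=np.c_[c[0]+(P[:,0]-320)*.25,c[1]-(P[:,1]-320)*.25,np.full(12,74.)]
V=cast(proj(W,p),p,40)[:,:2]
e=cv2.fitEllipse(V.astype(np.float32));print("pocket ellipse",e)
c0=np.array(e[0]);a=np.arctan2(*(V-c0)[:,::-1].T);print("phase mod30",np.degrees(np.angle(np.exp(12j*a).mean())/12))
def rect(z,s=.15,n=640):
    g=(np.arange(n)-n/2)*s;X,Y=np.meshgrid(c0[0]+g,c0[1]-g)
    uv=proj(np.c_[X.ravel(),Y.ravel(),np.full(X.size,float(z))],p).reshape(n,n,2).astype(np.float32)
    return cv2.remap(im,uv[...,0],uv[...,1],cv2.INTER_CUBIC)
w=rect(74);m=(w.max(2)<75).astype(np.uint8);N,l,st,ce=cv2.connectedComponentsWithStats(m);k=1+np.argmin([np.hypot(*(q-320)) for q in ce[1:]])
q=np.argwhere(l==k)[:,::-1].astype(np.float32);r=cv2.minAreaRect(q);print(r,c0[0]+(r[0][0]-320)*.15,c0[1]-(r[0][1]-320)*.15,np.array(r[1])*.15)
T=p["camera_from_world"];print("cam",-T[:3,:3].T@T[:3,3])
go([c0[0],c0[1],45],.425)
p=pickle.load(open("w2.pkl","rb"));T=p["camera_from_world"];print("cam2",-T[:3,:3].T@T[:3,3])
co=cast([(253,140),(409,133),(407,270),(265,272)],p,12);print(co.round(1))
```

```text
pocket ellipse ((546.19140625, -223.884033203125), (101.56359100341797, 101.60870361328125), 6.255280017852783)
phase mod30 9.081345366843218
((305.77740478515625, 276.8324890136719), (420.3182678222656, 90.17240142822266), 66.18135070800781) 544.0580169677735 -217.40890655517578 [63.04774017 13.52586021]
cam [ 507.1818539  -105.36765919  325.98114828]
shift [-0.2353 -0.0784  0.7011] cur yaw 0.4337 tilt 0.03
rz share 0.005566214748601327
cam2 [539.83335873 104.98913247 332.05526838]
[[478.1  87.1  12. ]
 [620.3 110.8  12. ]
 [645.6 -24.2  12. ]
 [498.5 -44.5  12. ]]
```

Call:
send_rows([
  {"tx":-0.08,"ty":-0.025,"tz":0.05,"rx":0,"ry":0,"rz":0.0085,"claw":0},
  {"tx":-0.16,"ty":-0.05,"tz":0.13,"rx":0,"ry":0,"rz":0.0085,"claw":0},
  {"tx":-0.22,"ty":-0.07,"tz":0.23,"rx":0,"ry":0,"rz":0.0085,"claw":0},
  {"tx":-0.234,"ty":-0.078,"tz":0.34,"rx":0,"ry":0,"rz":0.0085,"claw":0},
  {"tx":-0.234,"ty":-0.078,"tz":0.45,"rx":0,"ry":0,"rz":0.0085,"claw":0},
  {"tx":-0.234,"ty":-0.078,"tz":0.55,"rx":0,"ry":0,"rz":0.0085,"claw":0},
  {"tx":-0.234,"ty":-0.078,"tz":0.63,"rx":0,"ry":0,"rz":0.0085,"claw":0},
  {"tx":-0.234,"ty":-0.078,"tz":0.68,"rx":0,"ry":0,"rz":0.0085,"claw":0},
  {"tx":-0.234,"ty":-0.078,"tz":0.7,"rx":0,"ry":0,"rz":0.0085,"claw":0},
  {"tx":-0.234,"ty":-0.078,"tz":0.7,"rx":0,"ry":0,"rz":0.0085,"claw":0.4},
])

```text
time: 6.5
tool_pos: [546.4, -223.8, 45.4]
eef_rot: [0.0, 0.544, 0.839, 0.0]
wrist_force: [0.5, -0.3, -0.7]
finger_gap: 69.7
finger_force: 0.0
```

Call:
send_rows([
  {"tx":0,"ty":0,"tz":0,"rx":0,"ry":0,"rz":0,"claw":0.6},
  {"tx":0,"ty":0,"tz":0,"rx":0,"ry":0,"rz":0,"claw":0.8},
  {"tx":0,"ty":0,"tz":0,"rx":0,"ry":0,"rz":0,"claw":1},
  {"tx":0,"ty":0,"tz":0,"rx":0,"ry":0,"rz":0,"claw":1},
  {"tx":0,"ty":0,"tz":0,"rx":0,"ry":0,"rz":0,"claw":1},
  {"tx":0,"ty":0,"tz":0,"rx":0,"ry":0,"rz":0,"claw":1},
  {"tx":0,"ty":0,"tz":0,"rx":0,"ry":0,"rz":0,"claw":1},
  {"tx":0,"ty":0,"tz":0,"rx":0,"ry":0,"rz":0,"claw":1},
  {"tx":0,"ty":0,"tz":0,"rx":0,"ry":0,"rz":0,"claw":1},
  {"tx":0,"ty":0,"tz":0,"rx":0,"ry":0,"rz":0,"claw":1},
])

```text
time: 7.75
tool_pos: [546.5, -223.8, 45.7]
eef_rot: [0.0, 0.544, 0.839, 0.0]
wrist_force: [0.5, 0.6, 5.3]
finger_gap: 12.6
finger_force: 62.3
```

Call:
send_rows([
  {"tx":0,"ty":0,"tz":-0.03,"rx":0,"ry":0,"rz":0,"claw":1},
  {"tx":0,"ty":0,"tz":-0.1,"rx":0,"ry":0,"rz":0,"claw":1},
  {"tx":0,"ty":0,"tz":-0.2,"rx":0,"ry":0,"rz":0,"claw":1},
  {"tx":0.03,"ty":0.015,"tz":-0.3,"rx":0,"ry":0,"rz":0,"claw":1},
  {"tx":0.08,"ty":0.04,"tz":-0.4,"rx":0,"ry":0,"rz":0,"claw":1},
  {"tx":0.15,"ty":0.075,"tz":-0.47,"rx":0,"ry":0,"rz":0,"claw":1},
  {"tx":0.24,"ty":0.12,"tz":-0.5,"rx":0,"ry":0,"rz":0,"claw":1},
  {"tx":0.34,"ty":0.17,"tz":-0.5,"rx":0,"ry":0,"rz":0,"claw":1},
  {"tx":0.44,"ty":0.22,"tz":-0.5,"rx":0,"ry":0,"rz":0,"claw":1},
  {"tx":0.541,"ty":0.282,"tz":-0.5,"rx":0,"ry":0,"rz":0,"claw":1},
])

```text
time: 9.0
tool_pos: [552.8, -100.1, 144.7]
eef_rot: [-0.001, 0.544, 0.839, -0.0]
wrist_force: [0.0, -0.1, -3.3]
finger_gap: 12.7
finger_force: 61.0
```

Call:
send_rows([
  {"tx":0.1,"ty":0.05,"tz":0,"rx":0,"ry":0,"rz":0.01,"claw":1},
  {"tx":0.2,"ty":0.1,"tz":0,"rx":0,"ry":0,"rz":0.03,"claw":1},
  {"tx":0.3,"ty":0.15,"tz":0,"rx":0,"ry":0,"rz":0.06,"claw":1},
  {"tx":0.4,"ty":0.2,"tz":0,"rx":0,"ry":0,"rz":0.09,"claw":1},
  {"tx":0.48,"ty":0.24,"tz":0,"rx":0,"ry":0,"rz":0.12,"claw":1},
  {"tx":0.55,"ty":0.275,"tz":0,"rx":0,"ry":0,"rz":0.135,"claw":1},
  {"tx":0.59,"ty":0.295,"tz":0,"rx":0,"ry":0,"rz":0.14,"claw":1},
  {"tx":0.6,"ty":0.3,"tz":0,"rx":0,"ry":0,"rz":0.14,"claw":1},
  {"tx":0.6,"ty":0.3,"tz":0,"rx":0,"ry":0,"rz":0.14,"claw":1},
  {"tx":0.6,"ty":0.3,"tz":0,"rx":0,"ry":0,"rz":0.14,"claw":1},
])

```text
time: 10.25
tool_pos: [559.2, 31.6, 145.2]
eef_rot: [-0.0, 0.633, 0.774, -0.0]
wrist_force: [-0.2, -1.0, -4.1]
finger_gap: 13.0
finger_force: 61.1
```

Run:
```python
from h import *
for i in range(3):
    for n in("scene",):
        im=snapshot(n)
    go([559.8,32.1,144.7],.20);o=get_obs()
cv2.imwrite("pics/s4.png",cv2.resize(im[150:350,220:440],(660,600),interpolation=cv2.INTER_CUBIC))
p=camera_params("wrist");im=snapshot("wrist");cv2.imwrite("pics/w4.png",im)
import pickle;pickle.dump(p,open("w4.pkl","wb"))
print(o["time"],o["tool_pos"],o["wrist_force"],o["wrist_torque"],o["finger_gap"])
# pockets about disc, underside 100 -> disc top z=140-? TCP-5
z=o["tool_pos"][2]-5.6
m=(im.max(2)<75).astype(np.uint8);N,l,st,ce=cv2.connectedComponentsWithStats(m)
C=proj([[559.8,32.1,z]],p)[0];print("proj centre",C)
for k in range(1,N):
    if 40<st[k,4]<900 and np.hypot(*(ce[k]-C))<130: print(ce[k].round(1),st[k,4],cast(ce[k],p,z)[0].round(1))
```

```text
shift [0.0015 0.0034 0.0029] cur yaw 0.2004 tilt 0.0
rz share 0.00022766318844163796
shift [0.0016 0.0033 0.0031] cur yaw 0.2003 tilt 0.0
rz share 0.0001945593065000322
shift [0.0014 0.0031 0.0031] cur yaw 0.2004 tilt 0.0
rz share 0.00025857280056985655
10.4 [559.24091273  31.69771701 145.31025349] [ 0.60721883 -0.08054691 -2.8673264 ] [-0.01966642  0.02465732 -0.04015429] 12.96050348943718
proj centre [324.88973617 293.48575338]
[292.3 195.5] 705 [535.8  76.7 139.7]
[351.2 195.5] 701 [561.5  81.9 139.7]
[243.1 223.8] 612 [516.   59.4 139.7]
[400.1 223.9] 652 [586.4  73.6 139.7]
[219.2 269.5] 585 [507.8  34.6 139.7]
[424.1 269.7] 579 [603.7  53.9 139.7]
```

View pics/w4.png

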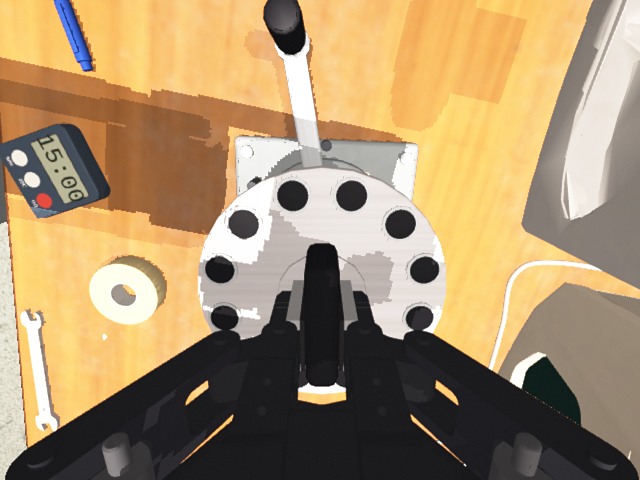

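The view shows the carousel held level and centred between the fingers: the pockets are symmetric about column 321.7 and the lever is untouched. I'll descend carefully.

Call:
send_rows([
  {"tx":0.0015,"ty":0.003,"tz":0.02,"rx":0,"ry":0,"rz":0,"claw":1},
  {"tx":0.0015,"ty":0.003,"tz":0.05,"rx":0,"ry":0,"rz":0,"claw":1},
  {"tx":0.0015,"ty":0.003,"tz":0.08,"rx":0,"ry":0,"rz":0,"claw":1},
  {"tx":0.0015,"ty":0.003,"tz":0.09,"rx":0,"ry":0,"rz":0,"claw":1},
  {"tx":0.0015,"ty":0.003,"tz":0.095,"rx":0,"ry":0,"rz":0,"claw":1},
  {"tx":0.0015,"ty":0.003,"tz":0.1,"rx":0,"ry":0,"rz":0,"claw":1},
  {"tx":0.0015,"ty":0.003,"tz":0.105,"rx":0,"ry":0,"rz":0,"claw":1},
  {"tx":0.0015,"ty":0.003,"tz":0.11,"rx":0,"ry":0,"rz":0,"claw":1},
  {"tx":0.0015,"ty":0.003,"tz":0.115,"rx":0,"ry":0,"rz":0,"claw":1},
  {"tx":0.0015,"ty":0.003,"tz":0.12,"rx":0,"ry":0,"rz":0,"claw":1},
])

```text
time: 11.7
tool_pos: [559.8, 32.5, 121.3]
eef_rot: [0.0, 0.633, 0.774, 0.0]
wrist_force: [0.1, 0.3, -4.0]
finger_gap: 12.8
finger_force: 61.0
```

Call:
send_rows([
  {"tx":0,"ty":0,"tz":0.015,"rx":0,"ry":0,"rz":0,"claw":1},
  {"tx":0,"ty":0,"tz":0.03,"rx":0,"ry":0,"rz":0,"claw":1},
  {"tx":0,"ty":0,"tz":0.045,"rx":0,"ry":0,"rz":0,"claw":1},
  {"tx":0,"ty":0,"tz":0.06,"rx":0,"ry":0,"rz":0,"claw":1},
  {"tx":0,"ty":0,"tz":0.075,"rx":0,"ry":0,"rz":0,"claw":1},
  {"tx":0,"ty":0,"tz":0.09,"rx":0,"ry":0,"rz":0,"claw":1},
  {"tx":0,"ty":0,"tz":0.1,"rx":0,"ry":0,"rz":0,"claw":1},
  {"tx":0,"ty":0,"tz":0.11,"rx":0,"ry":0,"rz":0,"claw":1},
  {"tx":0,"ty":0,"tz":0.12,"rx":0,"ry":0,"rz":0,"claw":1},
  {"tx":0,"ty":0,"tz":0.125,"rx":0,"ry":0,"rz":0,"claw":1},
])

```text
time: 12.95
tool_pos: [559.7, 32.5, 96.2]
eef_rot: [-0.0, 0.633, 0.774, -0.0]
wrist_force: [-0.1, 0.6, -2.7]
finger_gap: 13.2
finger_force: 61.1
```

Call:
send_rows([
  {"tx":0,"ty":0,"tz":0.002,"rx":0,"ry":0,"rz":0,"claw":0.8},
  {"tx":0,"ty":0,"tz":0.002,"rx":0,"ry":0,"rz":0,"claw":0.7},
  {"tx":0,"ty":0,"tz":0.002,"rx":0,"ry":0,"rz":0,"claw":0.5},
  {"tx":0,"ty":0,"tz":0.002,"rx":0,"ry":0,"rz":0,"claw":0.4},
  {"tx":0,"ty":0,"tz":0,"rx":0,"ry":0,"rz":0,"claw":0.4},
  {"tx":0,"ty":0,"tz":-0.05,"rx":0,"ry":0,"rz":0,"claw":0.4},
  {"tx":0,"ty":0,"tz":-0.15,"rx":0,"ry":0,"rz":0,"claw":0.4},
  {"tx":0,"ty":0,"tz":-0.3,"rx":0,"ry":0,"rz":0,"claw":0.4},
  {"tx":0,"ty":0,"tz":-0.45,"rx":0,"ry":0,"rz":0,"claw":0.4},
  {"tx":0,"ty":0,"tz":-0.5,"rx":0,"ry":0,"rz":0,"claw":0.4},
])

```text
time: 14.2
tool_pos: [560.8, 32.6, 198.8]
eef_rot: [0.002, 0.633, 0.774, 0.001]
wrist_force: [0.1, 0.5, -0.7]
finger_gap: 51.3
finger_force: 0.0
```

Run:
```python
from h import *
p=camera_params("wrist");im=snapshot("wrist");cv2.imwrite("pics/w5.png",im)
import pickle;pickle.dump(p,open("w5.pkl","wb"))
sc=snapshot("scene");tp=snapshot("top");cv2.imwrite("pics/s5.png",sc);cv2.imwrite("pics/t5.png",tp)
o=get_obs();print(o["time"],o["tool_pos"],o["wrist_force"],o["finger_gap"])
for z in(60,90):
    C=proj([[559.8,32.1,z]],p)[0];print("proj centre",z,C)
m=(im.max(2)<75).astype(np.uint8);N,l,st,ce=cv2.connectedComponentsWithStats(m)
for k in range(1,N):
    if 40<st[k,4]<900 and np.hypot(*(ce[k]-C))<130: print(ce[k].round(1),st[k,4],cast(ce[k],p,90)[0].round(1))
s=sc[150:350,200:440];cv2.imwrite("pics/v5.png",np.hstack([cv2.resize(s,(480,400)),cv2.resize(im[0:400],(320,400))]))
```

```text
14.35 [559.54749135  32.49621869 196.16351953] [-0.37142644 -0.66296651 -1.21698464] 51.0497940433313
proj centre 60 [320.71770773 221.57213833]
proj centre 90 [320.80578087 231.80657375]
[301.8 168.4] 246 [536.3  77.5  90. ]
[337.3 168.4] 249 [562.   82.7  90. ]
[367.2 186.1] 238 [586.9  74.3  90. ]
[256.  215.5] 232 [508.1  35.2  90. ]
[383.  215.4] 219 [604.3  54.6  90. ]
[257.9 247.7] 206 [513.3   9.2  90. ]
[380.9 247.3] 189 [609.3  28.9  90. ]
[275.5 273.5] 172 [530.6 -10.2  90. ]
[363.6 273.5] 186 [601.2   4.   90. ]
[303.8 288.2] 161 [555.7 -18.7  90. ]
[335.4 288.1] 159 [581.3 -13.4  90. ]
```

View pics/v5.png

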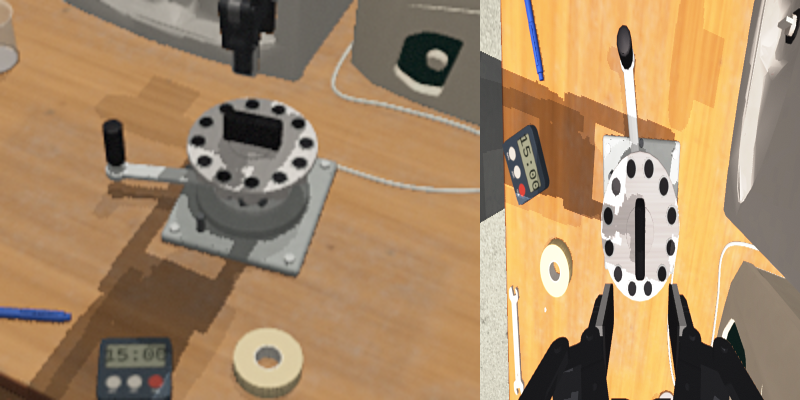

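The carousel is home: at z=90, opposite pockets are 101.4 mm apart and centred on (558.8,32.0). The lever is at rest, with the handle top near (290,30) in the wrist picture.

Run:
```python
from h import *
import pickle
S=np.array([559.6,32.2])
for n in("w2","w5"):
    p=pickle.load(open(n+".pkl","rb"));im=cv2.imread(f"pics/{n}.png")
    m=(im.max(2)<75).astype(np.uint8);N,l,st,ce=cv2.connectedComponentsWithStats(m)
    k=min(range(1,N),key=lambda k:np.hypot(*(ce[k]-[290,40])))
    # ends: top far end & base; rays of centroid on mid height 71
    h=cast(ce[k],p,71)[0];print(n,st[k],ce[k],h,np.hypot(*(h[:2]-S)),np.arctan2(h[1]-S[1],h[0]-S[0]))
    h=cast((ce[k][0],st[k][1]+9),p,96)[0];print(h)
t0=np.arctan2(h[1]-S[1],h[0]-S[0])
```

```text
w2 [274  22  33  45 909] [290.78657866  43.53685369] [511.73530364 158.38511307  71.        ] 134.95818581811244 1.9333501082358746
[513.77390787 160.19335398  96.        ]
w5 [274  26  31  43 736] [289.63315217  47.36820652] [511.5668313  157.93806611  71.        ] 134.6003215615313 1.9356983346118242
[513.3569302  160.30313835  96.        ]
```

Call:
send_rows([
  {"tx":0.08,"ty":-0.01,"tz":0,"rx":0,"ry":0,"rz":-0.03,"claw":0.4},
  {"tx":0.2,"ty":-0.03,"tz":0,"rx":0,"ry":0,"rz":-0.08,"claw":0.4},
  {"tx":0.34,"ty":-0.06,"tz":0,"rx":0,"ry":0,"rz":-0.15,"claw":0.4},
  {"tx":0.48,"ty":-0.08,"tz":0,"rx":0,"ry":0,"rz":-0.22,"claw":0.4},
  {"tx":0.58,"ty":-0.1,"tz":0,"rx":0,"ry":0,"rz":-0.28,"claw":0.4},
  {"tx":0.65,"ty":-0.109,"tz":0,"rx":0,"ry":0,"rz":-0.318,"claw":0.4},
  {"tx":0.664,"ty":-0.109,"tz":0.03,"rx":0,"ry":0,"rz":-0.318,"claw":0.4},
  {"tx":0.664,"ty":-0.109,"tz":0.1,"rx":0,"ry":0,"rz":-0.318,"claw":0.4},
  {"tx":0.664,"ty":-0.109,"tz":0.2,"rx":0,"ry":0,"rz":-0.318,"claw":0.4},
  {"tx":0.664,"ty":-0.109,"tz":0.3,"rx":0,"ry":0,"rz":-0.318,"claw":0.4},
])

```text
time: 15.6
tool_pos: [511.7, 157.4, 134.6]
eef_rot: [-0.0, 0.422, 0.907, -0.0]
wrist_force: [0.2, 0.2, -0.4]
finger_gap: 51.3
finger_force: 0.0
```

Run:
```python
from h import *
go([511.7,158.2,58],.70)
print(rows()[1])
S=np.array([559.6,32.2]);a0=1.9345
y=np.array([np.cos(.7),np.sin(.7)]);x=np.array([-y[1],y[0]])
f=lambda a:S+135*np.array([np.cos(a0+a),np.sin(a0+a)])
for a in np.arange(0,.76,.05):
    d=f(a)-f(0);print(round(a,2),(d@x/200).round(3),(d@y/200).round(3))
```

```text
shift [0.0028 0.003  0.3831] cur yaw 0.699 tilt 0.07
rz share -0.0006086621262036839
[511.69137391 157.42578497 134.62873191]
0.0 0.0 0.0
0.05 0.01 -0.032
0.1 0.019 -0.065
0.15 0.026 -0.098
0.2 0.032 -0.131
0.25 0.035 -0.165
0.3 0.037 -0.198
0.35 0.038 -0.232
0.4 0.036 -0.266
0.45 0.033 -0.299
0.5 0.029 -0.333
0.55 0.022 -0.366
0.6 0.014 -0.399
0.65 0.005 -0.431
0.7 -0.006 -0.463
0.75 -0.019 -0.494
```

Call:
send_rows([
  {"tx":0.002,"ty":0.002,"tz":0.05,"rx":0,"ry":0,"rz":0,"claw":0.4},
  {"tx":0.002,"ty":0.002,"tz":0.12,"rx":0,"ry":0,"rz":0,"claw":0.4},
  {"tx":0.002,"ty":0.002,"tz":0.2,"rx":0,"ry":0,"rz":0,"claw":0.4},
  {"tx":0.002,"ty":0.002,"tz":0.28,"rx":0,"ry":0,"rz":0,"claw":0.4},
  {"tx":0.002,"ty":0.002,"tz":0.34,"rx":0,"ry":0,"rz":0,"claw":0.4},
  {"tx":0.002,"ty":0.002,"tz":0.375,"rx":0,"ry":0,"rz":0,"claw":0.5},
  {"tx":0.002,"ty":0.002,"tz":0.385,"rx":0,"ry":0,"rz":0,"claw":0.55},
  {"tx":0.002,"ty":0.002,"tz":0.385,"rx":0,"ry":0,"rz":0,"claw":0.6},
  {"tx":0.002,"ty":0.002,"tz":0.385,"rx":0,"ry":0,"rz":0,"claw":0.62},
  {"tx":0.002,"ty":0.002,"tz":0.385,"rx":0,"ry":0,"rz":0,"claw":0.62},
])

```text
time: 16.85
tool_pos: [512.2, 158.9, 59.7]
eef_rot: [0.0, 0.422, 0.907, 0.0]
wrist_force: [0.1, 0.4, 0.1]
finger_gap: 32.5
finger_force: 0.0
```

Run:
```python
from h import *
o=get_obs();print(o["time"],o["tool_pos"],o["wrist_force"],o["finger_gap"],o["finger_force"])
go([511.7,158.2,58],.70)
```

```text
16.85 [512.17746372 158.93691161  59.67450918] [0.12297182 0.35796496 0.10159507] 32.529855059362355 0.0
shift [-0.0013 -0.0042  0.0084] cur yaw 0.7005 tilt 0.05
rz share 0.00030816139164631737
```

Call:
send_rows([
  {"tx":0.009,"ty":-0.036,"tz":0,"rx":0,"ry":0,"rz":0,"claw":0.62},
  {"tx":0.021,"ty":-0.082,"tz":0,"rx":0,"ry":0,"rz":0,"claw":0.62},
  {"tx":0.03,"ty":-0.128,"tz":0,"rx":0,"ry":0,"rz":0,"claw":0.62},
  {"tx":0.034,"ty":-0.175,"tz":0,"rx":0,"ry":0,"rz":0,"claw":0.62},
  {"tx":0.036,"ty":-0.222,"tz":0,"rx":0,"ry":0,"rz":0,"claw":0.62},
  {"tx":0.035,"ty":-0.27,"tz":0,"rx":0,"ry":0,"rz":0,"claw":0.62},
  {"tx":0.031,"ty":-0.316,"tz":0,"rx":0,"ry":0,"rz":0,"claw":0.62},
  {"tx":0.023,"ty":-0.363,"tz":0,"rx":0,"ry":0,"rz":0,"claw":0.62},
  {"tx":0.013,"ty":-0.403,"tz":0,"rx":0,"ry":0,"rz":0,"claw":0.62},
  {"tx":0.008,"ty":-0.422,"tz":0,"rx":0,"ry":0,"rz":0,"claw":0.62},
])

```text
time: 18.1
tool_pos: [446.1, 105.2, 59.3]
eef_rot: [-0.0, 0.422, 0.907, 0.0]
wrist_force: [0.8, 2.6, -0.8]
finger_gap: 32.7
finger_force: 1.2
```

Run:
```python
from h import *
o=get_obs();print(o["time"],o["tool_pos"],o["wrist_force"],o["finger_gap"],o["finger_force"])
d=o["tool_pos"][:2]-[559.6,32.2];print(np.hypot(*d),np.arctan2(d[1],d[0])-1.9345)
```

```text
18.1 [446.06561813 105.22400171  59.32064087] [ 0.78528602  2.55914954 -0.79148534] 32.738999841291125 1.1799721419811249
134.99096522560615 0.6355207909938476
```

Call:
send_rows([
  {"tx":-0.001,"ty":-0.004,"tz":0,"rx":0,"ry":0,"rz":0,"claw":0.62},
  {"tx":-0.003,"ty":-0.008,"tz":0,"rx":0,"ry":0,"rz":0,"claw":0.62},
  {"tx":-0.004,"ty":-0.012,"tz":0,"rx":0,"ry":0,"rz":0,"claw":0.62},
  {"tx":-0.005,"ty":-0.016,"tz":0,"rx":0,"ry":0,"rz":0,"claw":0.62},
  {"tx":-0.007,"ty":-0.02,"tz":0,"rx":0,"ry":0,"rz":0,"claw":0.62},
  {"tx":-0.008,"ty":-0.024,"tz":0,"rx":0,"ry":0,"rz":0,"claw":0.62},
  {"tx":-0.009,"ty":-0.028,"tz":0,"rx":0,"ry":0,"rz":0,"claw":0.62},
  {"tx":-0.01,"ty":-0.03,"tz":0,"rx":0,"ry":0,"rz":0,"claw":0.62},
  {"tx":-0.01,"ty":-0.03,"tz":0,"rx":0,"ry":0,"rz":0,"claw":0.62},
  {"tx":-0.01,"ty":-0.03,"tz":0,"rx":0,"ry":0,"rz":0,"claw":0.62},
])

```text
time: 19.35
tool_pos: [443.1, 100.3, 59.3]
eef_rot: [-0.0, 0.422, 0.907, 0.0]
wrist_force: [-0.2, 3.5, 0.2]
finger_gap: 32.7
finger_force: 1.1
```

Run:
```python
from h import *
o=get_obs();print(o["time"],o["tool_pos"],o["wrist_force"],o["finger_gap"],o["finger_force"])
d=o["tool_pos"][:2]-[559.6,32.2];print(np.hypot(*d),np.arctan2(d[1],d[0])-1.9345)
go([511.7,158.2,59],.70)
p=camera_params("wrist");im=snapshot("wrist");cv2.imwrite("pics/w6.png",im)
import pickle;pickle.dump(p,open("w6.pkl","wb"))
```

```text
19.35 [443.07061956 100.27966524  59.2971607 ] [-0.19004059  3.51738636  0.24258681] 32.713408650021826 1.114671416580677
134.9590209109947 0.6783513360939557
shift [2.00e-04 4.49e-01 1.50e-03] cur yaw 0.7005 tilt 0.0
rz share 0.0003004152915217792
```

Call:
send_rows([
  {"tx":-0.001,"ty":-0.003,"tz":0,"rx":0,"ry":0,"rz":0,"claw":0.62},
  {"tx":-0.003,"ty":-0.006,"tz":0,"rx":0,"ry":0,"rz":0,"claw":0.62},
  {"tx":-0.004,"ty":-0.009,"tz":0,"rx":0,"ry":0,"rz":0,"claw":0.62},
  {"tx":-0.005,"ty":-0.012,"tz":0,"rx":0,"ry":0,"rz":0,"claw":0.62},
  {"tx":-0.006,"ty":-0.015,"tz":0,"rx":0,"ry":0,"rz":0,"claw":0.62},
  {"tx":-0.007,"ty":-0.018,"tz":0,"rx":0,"ry":0,"rz":0,"claw":0.62},
  {"tx":-0.008,"ty":-0.02,"tz":0,"rx":0,"ry":0,"rz":0,"claw":0.62},
  {"tx":-0.008,"ty":-0.02,"tz":0,"rx":0,"ry":0,"rz":0,"claw":0.62},
  {"tx":-0.008,"ty":-0.02,"tz":0,"rx":0,"ry":0,"rz":0,"claw":0.62},
  {"tx":-0.008,"ty":-0.02,"tz":0,"rx":0,"ry":0,"rz":0,"claw":0.62},
])

```text
time: 20.65
tool_pos: [442.1, 97.4, 59.5]
eef_rot: [0.001, 0.422, 0.907, 0.001]
wrist_force: [2.6, 7.5, -1.9]
finger_gap: 32.5
finger_force: 3.3
```

Run:
```python
from h import *
o=get_obs();print(o["time"],o["tool_pos"],o["wrist_force"],o["finger_gap"],o["finger_force"])
d=o["tool_pos"][:2]-[559.6,32.2];print(np.hypot(*d),np.arctan2(d[1],d[0])-1.9345)
go([512.2,158.9,59],.70)
S=np.array([559.6,32.2]);a0=1.9345
y=np.array([np.cos(.7),np.sin(.7)]);x=np.array([-y[1],y[0]])
f=lambda a:S+135*np.array([np.cos(a0+a),np.sin(a0+a)])
for a in (.65,.58,.5,.42,.34,.26,.18,.1,.04,0,-.03):
    e=f(a)-o["tool_pos"][:2];print(round(a,2),(e@x/200).round(3),(e@y/200).round(3))
```

```text
20.65 [442.12784503  97.35644466  59.47009169] [ 2.63871216  7.53061518 -1.8735495 ] 32.48678391075629 3.3354949951171875
134.33193765637165 0.7006830508097701
shift [0.0097 0.4662 0.0037] cur yaw 0.6999 tilt 0.17
rz share -5.835352348111758e-05
0.65 0.014 0.031
0.58 0.027 0.076
0.5 0.038 0.129
0.42 0.045 0.183
0.34 0.047 0.237
0.26 0.045 0.291
0.18 0.039 0.344
0.1 0.029 0.397
0.04 0.018 0.436
0 0.01 0.462
-0.03 0.003 0.481
```

Call:
send_rows([
  {"tx":0.014,"ty":0.035,"tz":0,"rx":0,"ry":0,"rz":0,"claw":0.62},
  {"tx":0.028,"ty":0.084,"tz":0,"rx":0,"ry":0,"rz":0,"claw":0.62},
  {"tx":0.039,"ty":0.14,"tz":0,"rx":0,"ry":0,"rz":0,"claw":0.62},
  {"tx":0.045,"ty":0.193,"tz":0,"rx":0,"ry":0,"rz":0,"claw":0.62},
  {"tx":0.047,"ty":0.247,"tz":0,"rx":0,"ry":0,"rz":0,"claw":0.62},
  {"tx":0.045,"ty":0.301,"tz":0,"rx":0,"ry":0,"rz":0,"claw":0.62},
  {"tx":0.039,"ty":0.354,"tz":0,"rx":0,"ry":0,"rz":0,"claw":0.62},
  {"tx":0.029,"ty":0.407,"tz":0,"rx":0,"ry":0,"rz":0,"claw":0.62},
  {"tx":0.018,"ty":0.446,"tz":0,"rx":0,"ry":0,"rz":0,"claw":0.62},
  {"tx":0.01,"ty":0.472,"tz":0,"rx":0,"ry":0,"rz":0,"claw":0.62},
])

```text
time: 21.9
tool_pos: [512.2, 158.9, 59.1]
eef_rot: [-0.0, 0.422, 0.907, -0.0]
wrist_force: [-0.4, 0.1, 0.4]
finger_gap: 32.1
finger_force: 0.0
```

Run:
```python
from h import *
im=snapshot("wrist");sc=snapshot("scene");im=snapshot("wrist")
o=get_obs();print(o["time"],o["tool_pos"],o["wrist_force"],o["finger_gap"],o["finger_force"])
d=o["tool_pos"][:2]-[559.6,32.2];print(np.hypot(*d),np.arctan2(d[1],d[0])-1.9345)
pt=camera_params("scene")
cv2.imwrite("pics/v6.png",np.hstack([cv2.resize(sc[150:350,200:440],(400,480)),cv2.resize(im,(400,480))]))
```

```text
22.05 [511.80457927 158.78593588  59.16630512] [ 0.37142352 -0.61239454  0.0725002 ] 32.62280190956913 0.0
135.3085415041294 -0.0026792074660058063
```

View pics/v6.png

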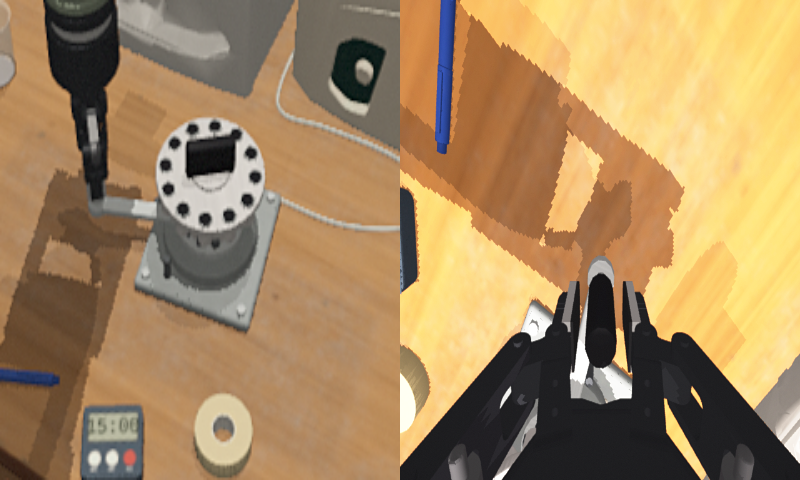

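The carousel and its bar have turned about one position, and the handle at (600,310) stands free between the open fingers, back at rest. Second stroke.

Call:
send_rows([
  {"tx":0.009,"ty":-0.036,"tz":0,"rx":0,"ry":0,"rz":0,"claw":0.62},
  {"tx":0.021,"ty":-0.082,"tz":0,"rx":0,"ry":0,"rz":0,"claw":0.62},
  {"tx":0.03,"ty":-0.128,"tz":0,"rx":0,"ry":0,"rz":0,"claw":0.62},
  {"tx":0.034,"ty":-0.175,"tz":0,"rx":0,"ry":0,"rz":0,"claw":0.62},
  {"tx":0.036,"ty":-0.222,"tz":0,"rx":0,"ry":0,"rz":0,"claw":0.62},
  {"tx":0.035,"ty":-0.27,"tz":0,"rx":0,"ry":0,"rz":0,"claw":0.62},
  {"tx":0.031,"ty":-0.316,"tz":0,"rx":0,"ry":0,"rz":0,"claw":0.62},
  {"tx":0.023,"ty":-0.363,"tz":0,"rx":0,"ry":0,"rz":0,"claw":0.62},
  {"tx":0.013,"ty":-0.403,"tz":0,"rx":0,"ry":0,"rz":0,"claw":0.62},
  {"tx":0.008,"ty":-0.422,"tz":0,"rx":0,"ry":0,"rz":0,"claw":0.62},
])

```text
time: 23.3
tool_pos: [446.0, 105.2, 59.3]
eef_rot: [-0.0, 0.422, 0.907, -0.0]
wrist_force: [0.4, 3.4, -0.2]
finger_gap: 32.6
finger_force: 1.2
```

Call:
send_rows([
  {"tx":-0.002,"ty":-0.006,"tz":0,"rx":0,"ry":0,"rz":0,"claw":0.62},
  {"tx":-0.004,"ty":-0.012,"tz":0,"rx":0,"ry":0,"rz":0,"claw":0.62},
  {"tx":-0.006,"ty":-0.018,"tz":0,"rx":0,"ry":0,"rz":0,"claw":0.62},
  {"tx":-0.008,"ty":-0.024,"tz":0,"rx":0,"ry":0,"rz":0,"claw":0.62},
  {"tx":-0.01,"ty":-0.03,"tz":0,"rx":0,"ry":0,"rz":0,"claw":0.62},
  {"tx":-0.012,"ty":-0.036,"tz":0,"rx":0,"ry":0,"rz":0,"claw":0.62},
  {"tx":-0.014,"ty":-0.042,"tz":0,"rx":0,"ry":0,"rz":0,"claw":0.62},
  {"tx":-0.016,"ty":-0.047,"tz":0,"rx":0,"ry":0,"rz":0,"claw":0.62},
  {"tx":-0.018,"ty":-0.05,"tz":0,"rx":0,"ry":0,"rz":0,"claw":0.62},
  {"tx":-0.018,"ty":-0.05,"tz":0,"rx":0,"ry":0,"rz":0,"claw":0.62},
])

```text
time: 24.55
tool_pos: [442.2, 97.3, 59.5]
eef_rot: [0.001, 0.422, 0.907, 0.001]
wrist_force: [2.7, 7.1, -1.8]
finger_gap: 32.4
finger_force: 3.3
```

Far stop again, with the same force as before. Now back, then open and rise clear.

Call:
send_rows([
  {"tx":0.014,"ty":0.035,"tz":0,"rx":0,"ry":0,"rz":0,"claw":0.62},
  {"tx":0.028,"ty":0.084,"tz":0,"rx":0,"ry":0,"rz":0,"claw":0.62},
  {"tx":0.039,"ty":0.14,"tz":0,"rx":0,"ry":0,"rz":0,"claw":0.62},
  {"tx":0.045,"ty":0.193,"tz":0,"rx":0,"ry":0,"rz":0,"claw":0.62},
  {"tx":0.047,"ty":0.247,"tz":0,"rx":0,"ry":0,"rz":0,"claw":0.62},
  {"tx":0.045,"ty":0.301,"tz":0,"rx":0,"ry":0,"rz":0,"claw":0.62},
  {"tx":0.039,"ty":0.354,"tz":0,"rx":0,"ry":0,"rz":0,"claw":0.62},
  {"tx":0.029,"ty":0.407,"tz":0,"rx":0,"ry":0,"rz":0,"claw":0.62},
  {"tx":0.018,"ty":0.446,"tz":0,"rx":0,"ry":0,"rz":0,"claw":0.62},
  {"tx":0.01,"ty":0.472,"tz":0,"rx":0,"ry":0,"rz":0,"claw":0.62},
])

```text
time: 25.8
tool_pos: [512.2, 159.0, 59.2]
eef_rot: [-0.0, 0.422, 0.907, -0.0]
wrist_force: [-0.3, 0.3, -0.2]
finger_gap: 32.8
finger_force: 0.0
```

Call:
send_rows([
  {"tx":0,"ty":0,"tz":0,"rx":0,"ry":0,"rz":0,"claw":0.5},
  {"tx":0,"ty":0,"tz":0,"rx":0,"ry":0,"rz":0,"claw":0.4},
  {"tx":0,"ty":0,"tz":0,"rx":0,"ry":0,"rz":0,"claw":0.4},
  {"tx":0,"ty":0,"tz":-0.05,"rx":0,"ry":0,"rz":0,"claw":0.4},
  {"tx":0,"ty":0,"tz":-0.15,"rx":0,"ry":0,"rz":0,"claw":0.4},
  {"tx":0,"ty":0,"tz":-0.3,"rx":0,"ry":0,"rz":0,"claw":0.4},
  {"tx":0,"ty":0,"tz":-0.45,"rx":0,"ry":0,"rz":0,"claw":0.4},
  {"tx":0,"ty":0,"tz":-0.57,"rx":0,"ry":0,"rz":0,"claw":0.4},
  {"tx":0,"ty":0,"tz":-0.6,"rx":0,"ry":0,"rz":0,"claw":0.4},
  {"tx":0,"ty":0,"tz":-0.6,"rx":0,"ry":0,"rz":0,"claw":0.4},
])

```text
time: 27.05
tool_pos: [511.8, 158.8, 179.4]
eef_rot: [0.0, 0.422, 0.907, 0.0]
wrist_force: [1.0, 1.9, -0.5]
finger_gap: 51.4
finger_force: 0.0
```

Run:
```python
from h import *
im=snapshot("wrist");sc=snapshot("scene");tp=snapshot("top")
o=get_obs();print(o["time"],o["tool_pos"],o["wrist_force"],o["finger_gap"])
cv2.imwrite("pics/v7.png",np.hstack([cv2.resize(sc[140:340,200:440],(400,360)),cv2.resize(tp[190:300,260:380],(400,360),interpolation=cv2.INTER_CUBIC)]))
p=camera_params("scene")
s=sc;m=np.zeros(s.shape[:2],np.uint8)
C=proj([[559.6,32.2,124]],p)[0]
for n in("s5",None):
    q=cv2.imread("pics/s5.png") if n else sc
    d=(q.max(2)<60).astype(np.uint8);N,l,st,ce=cv2.connectedComponentsWithStats(d)
    k=min([k for k in range(1,N) if st[k,4]>100],key=lambda k:np.hypot(*(ce[k]-C)))
    w=cast(np.argwhere(l==k)[:,::-1].astype(float),p,112)[:,:2];_,v=np.linalg.eigh(np.cov(w.T));print(st[k],w.mean(0),"bar yaw~",np.arctan2(v[1,1],v[0,1])%np.pi)
```

```text
27.2 [511.26375876 158.6578045  178.19426111] [0.03772678 0.0749363  0.44597898] 51.57087233164723
[310 202  31  23 451] [559.44735027  32.17934199] bar yaw~ 1.4710281627579183
[314 201  31  27 421] [561.05173155  29.31985089] bar yaw~ 2.960678225884553
```

View pics/v7.png

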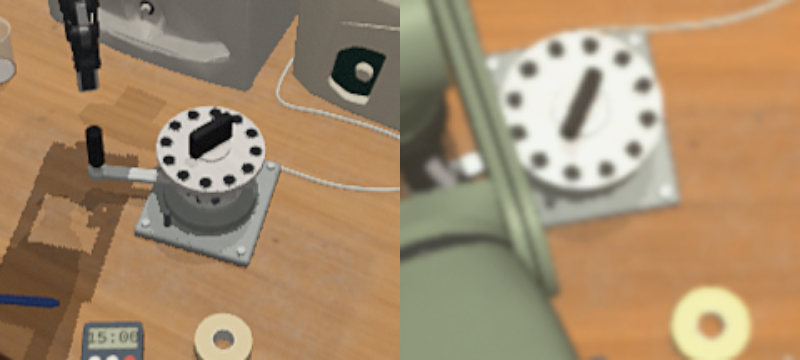

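The picture shows the carousel level and home, the lever back at rest and the gripper clear. I'll measure the bar's final yaw numerically from the top picture before handing in.

Run:
```python
from h import *
p=camera_params("top")
def yaw(im):
    C=proj([[559.6,32.2,124]],p)[0];m=np.zeros(im.shape[:2],np.uint8);cv2.circle(m,tuple(int(round(a)) for a in C),15,255,-1)
    v=im.max(2).astype(float);w=np.clip(150-v,0,None)*(m>0);w[v>110]=0
    N,l,st,ce=cv2.connectedComponentsWithStats((w>0).astype(np.uint8));k=1+np.argmax(st[1:,4]);ij=np.argwhere(l==k)
    W=cast(ij[:,::-1].astype(float),p,124)[:,:2];_,V=np.linalg.eigh(np.cov(W.T,aweights=w[l==k]));return st[k],W.mean(0),np.arctan2(V[1,1],V[0,1])%np.pi
print(yaw(cv2.imread("pics/t5.png")));print(yaw(snapshot("top")))
```

```text
(array([303, 206,  24,  20, 302], dtype=int32), array([572.66448896,  30.53974275]), np.float64(2.2690993979660963))
(array([309, 212,  11,  20,  77], dtype=int32), array([556.96883869,  31.51021155]), np.float64(2.7263432423795813))
```

```bash
python3 -c "
from rig import *
print(finish_job())"
```

```text
the job is handed in; nothing more can be done
None
```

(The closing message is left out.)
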